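# Tidy the peg tray

### The arm

A 6-joint arm with a two-finger parallel gripper is mounted at the origin on a cart in front of the work surface, level with it; the furniture and walls round the work are solid. World frame = base frame: x ahead of the robot, y to its left, z up, the work surface at z = 0. Lengths are in m, angles in degrees, forces in N, time in s.
With the tool pointing down it reaches from about 0.325 to 0.85 m from the base axis. Payload 15.5 kg.
Tool frame: the origin (TCP) lies at the very end of the fingers, on their centre line; the grasp point (between the pads) lies arm.grip_depth behind it (arm.grip_depth is the distance from the TCP to the grasp point, in m); z points along the fingers, y is the line along which they close (so a half turn about z gives the same grasp; the last joint's range is limited). The gripper opens to 91 mm and grips with 3 to 60 N. Pads are 32 mm wide; open, the fingers measure 118 mm over their backs; the gripper's body (76 mm by 178 mm) begins 60 mm behind the grasp point.
Start: joints at [-77.779, 28.281, 77.091, -0, 74.628, -5.472], TCP at [0.19, -0.595, 0.214] pointing down, gripper open.
Joint ranges: [-166.48, 166.48], [-47.26, 123.95], [12.59, 153.08], [-70.14, 250.14], [6.76, 159.57], [-176.63, 176.63]. Speed limits (degrees/s): [108.29, 108.29, 147.25, 172.46, 172.46, 172.46].

### API

Orientations are given as a 3x3 rotation matrix whose columns are the frame's x, y, z axes.
In Python, from rig import arm gives the robot as it stands. Calls block until the motion is done:
- arm.move_to(position, orientation): joint-space move of the TCP to a pose.
- arm.move_l(position, orientation=None, feed=0.15): straight line of the TCP; orientation=None keeps the orientation; feed is the mean speed in m/s.
- arm.move_joints(angles): joint-space move.
- arm.grip(opening): finger opening in m; the grip force is fixed at half the most; returns when the fingers have stopped.
- arm.sleep(seconds).
- arm.solve_ik(position, orientation): joint angles nearest the present ones, or None.
- arm.snapshot(name): name is "side" or "top"; returns the picture (400x640x3 uint8, red, green, blue); there is no depth.
- arm.get_calibration(name): a dict with "intrinsics" (3x3 intrinsics, pixels), "k1" (the pictures are not rectified: a ray, as slopes to the right and down, at radius r is drawn at 1 + k1 r^2 times it, then the intrinsics apply), "cam_to_world" (4x4, takes a point from camera to world coordinates). Camera axes: x right, y down, z forward; pixel columns grow to the right and rows downward; lengths in m; the calibration is good to about 2 mm. A picture is of the moment at which its call begins. get_calibration takes no time and is no camera call.
A pose or a line that the arm cannot do raises arm.Unreachable and nothing moves.
- arm.sign_off(): hands the job in; it is judged then, once.
Readings, each from a call of its own:
- arm.current_t(): time.
- arm.current_joint_positions(): joint angles.
- arm.current_dq(): joint speeds.
- arm.current_tau(): joint torques, N m.
- arm.current_ee_pos(): TCP position.
- arm.current_tool_rot(): TCP orientation.
- arm.current_force(): force on the tool from outside, world axes, zero at the start.
- arm.current_torque(): the same for the moment, N m.
- arm.current_width(): finger opening in m.
- arm.current_grasp_force(): force on a finger pad.
Only numpy, scipy, OpenCV 4.12 (cv2) and the standard library are available. Lean on these libraries where they do the work, as an engineer would, in place of code of your own. Each camera call takes 0.05 s, during which the arm holds its last target. There are 200 camera calls.

### The job

Gather the four clothes pegs, whatever their colour, into the grey peg tray, one lying flat in each bay along the bay; one peg is in its bay already. The end of soap was dropped in the peg tray and a peg was left in the white ribbed dish: the soap belongs flat in that dish, and nothing else does. Leave the marker pen, the battery and the nail brush where they lie.

Things in the scene. Friction and masses are not known exactly. Their poses are not given: they have to be found in the camera images.
- peg_tray: grey plastic tray, fixed, 108 mm (its x) x 228 mm (its y), 10 mm high; origin at the centre of its underside, z up. Four bays side by side, centred at x = 0, y = -84, -28, +28, +84 mm, each 100 mm long (x), 52 mm wide (y) inside; floor at z = 5 mm, walls and dividers 4 mm thick, tops at z = 10 mm. At the start one bay holds a peg lying along it, another the soap, two are empty.
- rib_dish: white shallow soap dish, fixed to the counter, 70 mm (its x) by 104 mm (its y), rim 4 mm thick and 10 mm high; inside 62 x 96 mm. Low ribs across the floor carry what lies in it at z = 6 mm. Origin at the centre of its underside, z up. A peg lies in it at the start.
- soap_stub: end of a white soap bar, rounded, 22 mm (its x) x 34 mm (its y) x 16 mm high, about 30 g; origin at the centre of its underside, z up. Starts in a bay of the peg tray, belongs in the white dish.
- peg_0: spring clothes peg, red plastic, a flat-sided bar 72 x 15 x 12 mm (length along its y, width along its x, height along its z), 15 g; origin at the centre of its underside. Starts on the counter (top at z = 12 mm).
- peg_1: spring clothes peg, wooden, a flat-sided bar 72 x 15 x 12 mm (length along its y, width along its x, height along its z), 15 g; origin at the centre of its underside. Starts in a bay of the tray, where it may stay.
- peg_2: spring clothes peg, blue plastic, a flat-sided bar 72 x 15 x 12 mm (length along its y, width along its x, height along its z), 15 g; origin at the centre of its underside. Starts in the white dish.
- peg_3: spring clothes peg, wooden, a flat-sided bar 72 x 15 x 12 mm (length along its y, width along its x, height along its z), 15 g; origin at the centre of its underside. Starts on the counter.
- marker: marker pen, white with a red cap, round, 135 mm long (its y), 17 mm thick; origin at the centre of its underside. Not a peg: leave it.
- battery: round battery, silver and red, 50 mm long (its y), 15 mm thick, lying on the counter; origin at the centre of its underside. Not a peg: leave it.
- nail_brush: oval purple nail brush lying bristles down, 30 mm (its x) x 86 mm (its y) x 22 mm; origin at the centre of its underside. Leave it.

How it is judged:
By the outcome, as a careful person would: the job done as asked, in the order asked, and still so for the second after the job is handed in, with the robot touching nothing.
It also fails if it takes over 91 s, if anything falls off the work surface, if the arm or the gripper's body presses on something with over 40 N, if the wrist force passes 120 N, or if a joint passes its speed limit or range.

## Working session

There is one attempt and no reset: what is moved stays moved. The work goes in short steps, each a Python script; the robot and the scene stay as the last script left them, time stands still between calls to the robot, and variables do not carry over. Pictures are saved under pics/ and viewed, at most 14 in all, crops included, and the job is handed in when it is done.

```bash
ls; mkdir -p pics
python3 - <<'E'
from rig import arm
import cv2
print(arm.grip_depth)
for n in("top","side"):
    cv2.imwrite(f"pics/{n}0.png",arm.snapshot(n)[:,:,::-1]); print(arm.get_calibration(n))
E
```

```text
pics
0.0188
{'intrinsics': array([[410.98916235,   0.        , 320.10720683],
       [  0.        , 410.98916235, 203.43191703],
       [  0.        ,   0.        ,   1.        ]]), 'k1': 0.017105510712411957, 'cam_to_world': array([[-0.0141979 , -0.993661  ,  0.11151786,  0.42206536],
       [-0.99966972,  0.01171678, -0.02287265, -0.01389463],
       [ 0.02142103, -0.11180577, -0.99349917,  0.93587111],
       [ 0.        ,  0.        ,  0.        ,  1.        ]])}
{'intrinsics': array([[398.70888711,   0.        , 319.89132844],
       [  0.        , 398.70888711, 200.9286595 ],
       [  0.        ,   0.        ,   1.        ]]), 'k1': -0.07528642511160644, 'cam_to_world': array([[-0.99717163,  0.03054041, -0.06867328,  0.5687707 ],
       [ 0.07435891,  0.53378355, -0.84234546,  0.67302959],
       [ 0.01093109, -0.84506947, -0.53454477,  0.50785776],
       [ 0.        ,  0.        ,  0.        ,  1.        ]])}
```

View pics/top0.png

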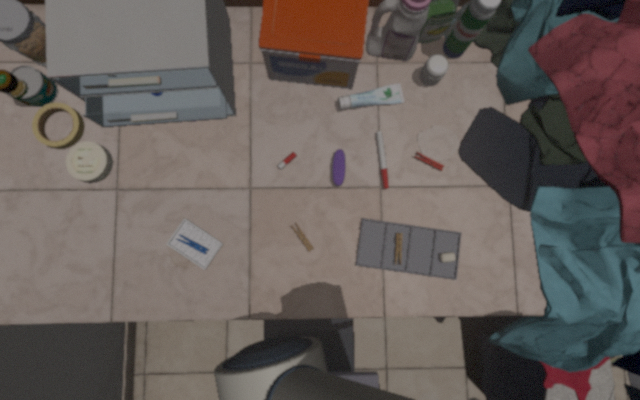

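View pics/side0.png

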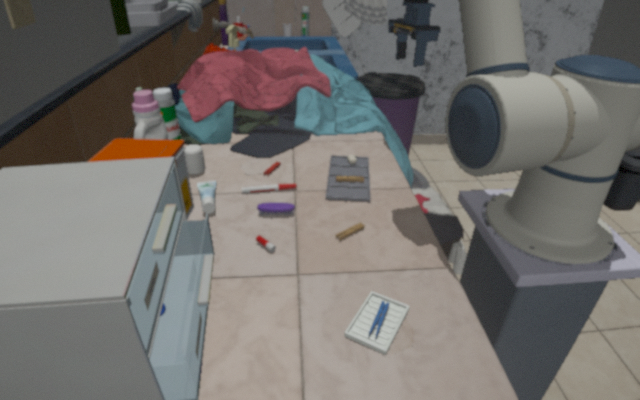

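The top view shows the tray at (357–460, 220–277): wooden peg in its second bay (398,248), soap in the fourth (447,257). The dish with the blue peg is at (195,244), the wooden peg at (301,236), the red peg at (428,161). The battery, brush and marker are to the left of the red peg.

```bash
cat > h.py <<'E'
from rig import arm
import cv2, numpy as np
def rays(n,px):
    c=arm.get_calibration(n); K=c["intrinsics"]; T=c["cam_to_world"]
    d=np.array([c["k1"],0,0,0,0.])
    u=cv2.undistortPoints(np.float64(px).reshape(-1,1,2),K,d).reshape(-1,2)
    return T[:3,3],np.c_[u,np.ones(len(u))]@T[:3,:3].T
def onplane(n,px,z):
    o,r=rays(n,px); return o+r*((z-o[2])/r[:,2:])
def project(n,P):
    c=arm.get_calibration(n); M=np.linalg.inv(c["cam_to_world"])
    return cv2.projectPoints(np.float64(P).reshape(-1,1,3),cv2.Rodrigues(M[:3,:3])[0],M[:3,3],c["intrinsics"],np.array([c["k1"],0,0,0,0.]))[0].reshape(-1,2)
def blob(n,img,roi,fn,z):
    """largest blob of fn(h,s,v) in roi (x0,y0,x1,y1): centre, long-axis angle deg, (long,short) on plane z"""
    x0,y0,x1,y1=roi; H=cv2.cvtColor(img,cv2.COLOR_RGB2HSV)[y0:y1,x0:x1].astype(int)
    m=fn(H[...,0],H[...,1],H[...,2]).astype(np.uint8)
    m=cv2.morphologyEx(m,cv2.MORPH_CLOSE,np.ones((3,3)))
    k,l,st,_=cv2.connectedComponentsWithStats(m); i=1+np.argmax(st[1:,4])
    ys,xs=np.nonzero(l==i); P=onplane(n,np.c_[xs+x0,ys+y0],z)[:,:2]
    (c,(w,h),_)=cv2.minAreaRect((P*1e3).astype(np.float32))
    b=cv2.boxPoints(((c),(w,h),_)); e=max((b[1]-b[0],b[2]-b[1]),key=np.linalg.norm)
    return dict(rect=np.round(np.array(c)/1e3,4),mean=P.mean(0).round(4),ang=round(np.degrees(np.arctan2(e[1],e[0]))%180,1),size=np.round(sorted((w,h)),1),n=len(xs))
E
python3 - <<'E'
from h import *
t=cv2.imread("pics/top0.png")[:,:,::-1].copy(); s=cv2.imread("pics/side0.png")[:,:,::-1].copy()
red=lambda h,s,v:((h<8)|(h>172))&(s>110)
blue=lambda h,s,v:(h>95)&(h<125)&(s>90)
wood=lambda h,s,v:(h>8)&(h<25)&(s>85)
gr=lambda h,s,v:(v<118)&(s<60)
wh=lambda h,s,v:(v>140)&(s<45)
whd=lambda h,s,v:((v>150)&(s<40))|(blue(h,s,v))
for nm,rt,rs,f,z in [("red",(408,145,450,178),(258,158,288,180),red,.012),("blue",(170,225,220,262),(360,295,395,345),blue,.018),
 ("wood3",(283,215,320,258),(328,217,372,245),wood,.012),("wood1",(388,228,408,268),(333,172,366,186),wood,.017),
 ("soap",(436,246,460,268),(343,153,360,168),wh,.021),("tray",(345,210,470,285),(320,150,375,205),gr,.010),("dish",(160,212,230,275),(335,285,420,358),whd,.010)]:
    print(nm,blob("top",t,rt,f,z));print("   ",blob("side",s,rs,f,z))
c=np.hstack([t[205:285,160:235],t[205:285,280:325],t[205:285,350:470]]); 
cv2.imwrite("pics/c1.png",cv2.resize(c[:,:,::-1],None,fx=3.3,fy=3.3,interpolation=cv2.INTER_CUBIC))
H=cv2.cvtColor(t,cv2.COLOR_RGB2HSV)
for p in [(370,240),(447,257),(205,225),(290,215),(398,245),(301,236),(190,244)]:print(p,H[p[1],p[0]])
E
```

```text
red {'rect': array([ 0.6189, -0.2898]), 'mean': array([ 0.6183, -0.2907]), 'ang': np.float32(62.1), 'size': array([11.6, 58.2]), 'n': 117}
    {'rect': array([ 0.6213, -0.2804]), 'mean': array([ 0.6216, -0.2795]), 'ang': np.float32(62.4), 'size': array([14.7, 64.8]), 'n': 63}
blue {'rect': array([0.4339, 0.2399]), 'mean': array([0.4336, 0.2387]), 'ang': np.float32(62.9), 'size': array([ 9.7, 45.4]), 'n': 91}
    {'rect': array([0.4361, 0.2486]), 'mean': array([0.435 , 0.2462]), 'ang': np.float32(62.1), 'size': array([11., 60.]), 'n': 174}
wood3 {'rect': array([0.4436, 0.0014]), 'mean': array([0.4428, 0.0008]), 'ang': np.float32(34.5), 'size': array([ 9.3, 44.5]), 'n': 80}
    {'rect': array([0.4505, 0.0109]), 'mean': array([0.4506, 0.0109]), 'ang': np.float32(34.9), 'size': array([14.4, 66.8]), 'n': 135}
wood1 {'rect': array([ 0.4309, -0.2077]), 'mean': array([ 0.4307, -0.2077]), 'ang': np.float32(177.9), 'size': array([ 9. , 46.8]), 'n': 100}
    {'rect': array([ 0.4228, -0.2023]), 'mean': array([ 0.4237, -0.2022]), 'ang': np.float32(176.9), 'size': array([15.6, 64. ]), 'n': 97}
soa
[... 302 characters left out ...]
7, -0.232 ]), 'mean': array([ 0.4222, -0.2293]), 'ang': np.float32(81.2), 'size': array([135.4, 231.4]), 'n': 4724}
    {'rect': array([ 0.4225, -0.2257]), 'mean': array([ 0.425, -0.211]), 'ang': np.float32(81.4), 'size': array([103.9, 240.2]), 'n': 1631}
dish {'rect': array([0.434 , 0.2421]), 'mean': array([0.4337, 0.2409]), 'ang': np.float32(62.9), 'size': array([ 9.7, 45.8]), 'n': 91}
    {'rect': array([0.4324, 0.2446]), 'mean': array([0.4389, 0.2469]), 'ang': np.float32(84.0), 'size': array([148.8, 153.6]), 'n': 5947}
(370, 240) [135  10 100]
(447, 257) [ 16  29 148]
(205, 225) [ 11  32 134]
(290, 215) [ 13  45 137]
(398, 245) [15 95 97]
(301, 236) [ 17  93 112]
(190, 244) [109 130 104]
```

View pics/c1.png

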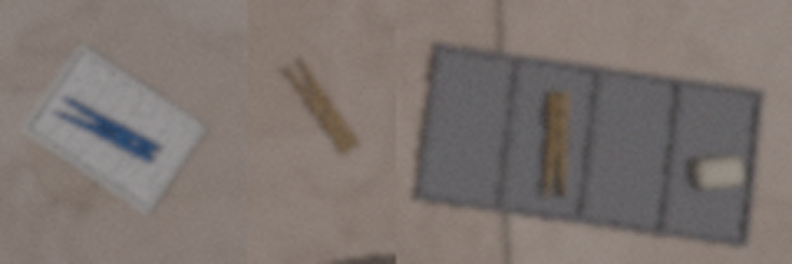

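Top crop: all pegs have an open fork at one end (blue's and the loose wooden peg's at upper left, the tray peg's at the bottom). The soap lies lengthways across the fourth bay, near the end wall. I'll refine the masks using chroma contrast against the local background.

```bash
cat >> h.py <<'E'
def blob2(n,img,roi,w,z,up=4,frac=.5,dbg=None):
    """like blob, on score = w . (L,a,b), upsampled, thresholded midway between background and object level"""
    x0,y0,x1,y1=roi; L=cv2.cvtColor(np.float32(img)/255,cv2.COLOR_RGB2LAB)[y0:y1,x0:x1]
    S=cv2.resize(L@np.float32(w),None,fx=up,fy=up,interpolation=cv2.INTER_CUBIC)
    bg=np.median(S); hi=np.percentile(S,98); m=(S>bg+frac*(hi-bg)).astype(np.uint8)
    m=cv2.morphologyEx(m,cv2.MORPH_CLOSE,np.ones((2*up+1,)*2))
    k,l,st,_=cv2.connectedComponentsWithStats(m); i=1+np.argmax(st[1:,4])
    ys,xs=np.nonzero(l==i); px=np.c_[(xs+.5)/up-.5+x0,(ys+.5)/up-.5+y0]
    if dbg is not None: dbg.append((px.round().astype(int)))
    P=onplane(n,px,z)[:,:2]
    r=cv2.minAreaRect((P*1e3).astype(np.float32)); b=cv2.boxPoints(r); e=max((b[1]-b[0],b[2]-b[1]),key=np.linalg.norm)
    return dict(rect=np.round(np.array(r[0])/1e3,4),mean=P.mean(0).round(4),ang=round(float(np.degrees(np.arctan2(e[1],e[0]))%180),1),size=np.round(sorted(r[1]),1),corners=np.round(b/1e3,4))
E
python3 - <<'E'
from h import *
np.set_printoptions(suppress=True)
I={n:cv2.imread(f"pics/{n}0.png")[:,:,::-1].copy() for n in("top","side")}
A=(0,1,.5);B=(0,-.3,-1);W=(-.3,0,1)
for nm,rt,rs,w,z in [("red",(403,140,455,183),(253,154,293,184),A,.010),("blue",(172,228,216,260),(366,298,392,342),B,.016),
 ("wood3",(280,210,325,263),(325,214,375,248),W,.010),("wood1",(387,226,409,270),(331,170,368,187),W,.015),
 ("soap",(437,245,457,270),(341,152,362,169),(.3,0,1),.018)]:
    for n,r in(("top",rt),("side",rs)):
        d=blob2(n,I[n],r,w,z); d.pop("corners"); print(nm,n,d)
for nm,r,w,z in [("tray",(325,195,490,310),(-.3,0,-1),.010),("dish",(150,200,240,285),(.2,0,-1),.010)]:
    print(nm,blob2("top",I["top"],r,w,z))
for nm,r,w,z in [("tray",(310,140,390,215),(-.3,0,-1),.010),("dish",(325,275,425,365),(.2,0,-1),.010)]:
    print(nm,blob2("side",I["side"],r,w,z))
# overlay from guesses
s=I["side"]; c=np.hstack([cv2.resize(s[280:360,330:425],None,fx=4,fy=4),cv2.resize(s[145:225,315:380],None,fx=4,fy=4)])
cv2.imwrite("pics/c2.png",c[:,:,::-1])
E
```

```text
red top {'rect': array([ 0.6209, -0.2884]), 'mean': array([ 0.6201, -0.29  ]), 'ang': 61.7, 'size': array([13.6, 66.2])}
red side {'rect': array([ 0.6212, -0.2867]), 'mean': array([ 0.6215, -0.2857]), 'ang': 62.6, 'size': array([17.1, 72.9])}
blue top {'rect': array([0.4365, 0.2448]), 'mean': array([0.4358, 0.2435]), 'ang': 61.9, 'size': array([12.5, 59.7])}
blue side {'rect': array([0.4366, 0.2483]), 'mean': array([0.4357, 0.2463]), 'ang': 62.1, 'size': array([12.9, 69.7])}
wood3 top {'rect': array([0.4503, 0.0063]), 'mean': array([0.4487, 0.005 ]), 'ang': 35.1, 'size': array([14.6, 68.8])}
wood3 side {'rect': array([0.4502, 0.0086]), 'mean': array([0.4512, 0.0093]), 'ang': 35.1, 'size': array([21.1, 75.5])}
wood1 top {'rect': array([ 0.4239, -0.2077]), 'mean': array([ 0.4246, -0.2078]), 'ang': 175.4, 'size': array([15.3, 67. ])}
wood1 side {'rect': array([ 0.422 , -0.2062]), 'mean': array([ 0.4228, -0.2062]), 'ang': 174.3, 'size': array([30.6, 69.9])}
soap top {'rect': array([ 0.4022, -0.3179]), 'mean': array([ 0.4021, -0.318 ]), 'ang': 93.6, 'size': array([19.7, 31.5])}
soap side 
[... 408 characters left out ...]
'mean': array([0.4396, 0.2453]), 'ang': 57.4, 'size': array([63.3, 96. ]), 'corners': array([[0.3875, 0.2216],
       [0.4409, 0.1874],
       [0.4926, 0.2682],
       [0.4393, 0.3024]], dtype=float32)}
tray {'rect': array([ 0.4222, -0.2269]), 'mean': array([ 0.4248, -0.2121]), 'ang': 81.0, 'size': array([106.6, 241.9]), 'corners': array([[ 0.3506, -0.3381],
       [ 0.4559, -0.3547],
       [ 0.4937, -0.1158],
       [ 0.3884, -0.0991]], dtype=float32)}
dish {'rect': array([0.4353, 0.243 ]), 'mean': array([0.4349, 0.2422]), 'ang': 62.1, 'size': array([15.1, 75.7]), 'corners': array([[0.4109, 0.2131],
       [0.4243, 0.206 ],
       [0.4597, 0.273 ],
       [0.4464, 0.2801]], dtype=float32)}
```

View pics/c2.png

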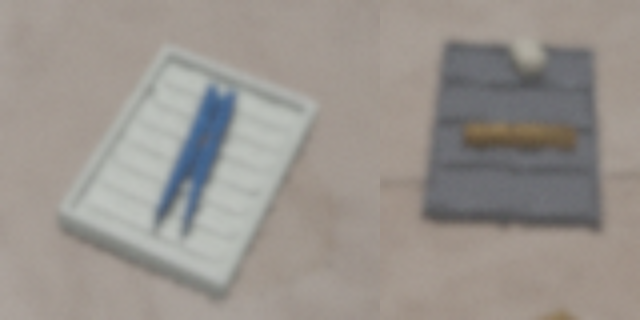

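Both views agree within a few mm, and the tray and dish sizes match what was given. The wooden peg and soap fall in bays +28 and −84. The side crop shows the blue peg centred in the dish with its fork toward +y. Now moving: blue peg first.

```bash
cat >> h.py <<'E'
TC=np.array([.4225,-.231]); TA=81.2; DC=np.array([.440,.245]); DA=57.4
def bay(k): a=np.radians(TA); return TC+k*np.array([np.cos(a),np.sin(a)])
def pose(xy,z,long):
    """tool down, closing across long-axis angle; choose the half turn nearest the present joints"""
    best=None
    for h in (90,-90):
        a=np.radians(long+h); y=np.array([np.cos(a),np.sin(a),0]); zz=np.array([0,0,-1.]); R=np.c_[np.cross(y,zz),y,zz]
        q=arm.solve_ik([*xy,z],R)
        if q is None: continue
        d=np.abs(np.array(q)-arm.current_joint_positions()).max()
        if best is None or d<best[0]: best=(d,R)
    return best[1]
HI=.11
def pick(xy,long,tip,op=.045):
    arm.grip(op); R=pose(xy,HI,long); arm.move_to([*xy,HI],R)
    arm.move_l([*xy,tip+.02],feed=.2); arm.move_l([*xy,tip],feed=.05); arm.grip(0.)
    w=arm.current_width(); arm.move_l([*xy,HI],feed=.15)
    print("pick",round(w,4),round(arm.current_width(),4),arm.current_grasp_force(),"t",round(arm.current_t(),1))
def place(xy,long,tip,op=.035):
    R=pose(xy,HI,long); arm.move_to([*xy,HI],R)
    arm.move_l([*xy,tip+.015],feed=.15); arm.move_l([*xy,tip],feed=.04)
    f=arm.current_force(); arm.grip(op); arm.move_l([*xy,HI],feed=.2); print("placed F",np.round(f,1),"t",round(arm.current_t(),1))
E
python3 - <<'E'
from h import *
pick((.437,.2475),62,.012)
cv2.imwrite("pics/s1.png",arm.snapshot("side")[150:400,200:520,::-1])
E
```

```text
pick 0.0148 0.0141 29.999952614307404 t 6.5
```

View pics/s1.png

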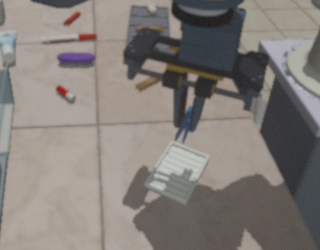

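The blue peg is held between the fingers, around (185,120) in the crop, and the dish is empty. Placing it, then moving the soap.

Run:
```python
from h import *
place(bay(.084),TA+90,.0118)
pick((.4022,-.3182),93,.0115,.05)
cv2.imwrite("pics/t2.png",cv2.resize(arm.snapshot("top")[190:300,330:490,::-1],None,fx=3,fy=3))
cv2.imwrite("pics/s2.png",cv2.resize(arm.snapshot("side")[100:250,280:450,::-1],None,fx=3,fy=3))
```

```text
placed F [ 1.   0.5 -0.2] t 10.4
pick 0.0208 0.0209 29.96677961506066 t 14.3
```

View pics/s2.png

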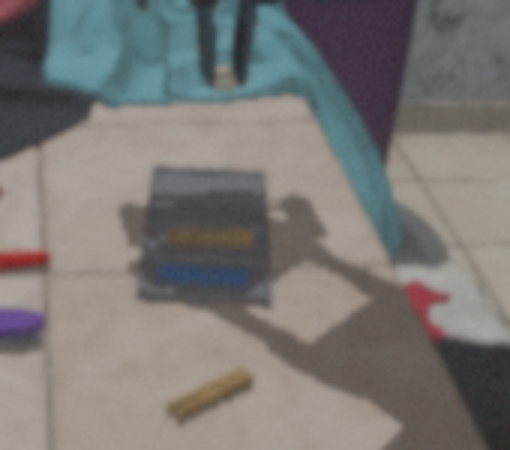

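The blue peg lies flat at (205,275) in the nearest bay, alongside the wooden peg. The soap is held between the fingertips at (222,75). Placing the soap, then the wooden and red pegs.

Run:
```python
from h import *
place(DC,DA,.0128,.045)
pick((.4502,.0075),35.1,.006)
place(bay(-.028),TA+90,.0118)
pick((.621,-.2875),62,.006)
cv2.imwrite("pics/s3.png",arm.snapshot("side")[:,:,::-1])
```

```text
placed F [ 0.5  0.1 -0.1] t 18.9
pick 0.0145 0.0146 30.00007599592209 t 22.6
placed F [ 0.6  0.3 -0.6] t 26.0
pick 0.0144 0.0144 30.000031292438507 t 30.0
```

View pics/s3.png

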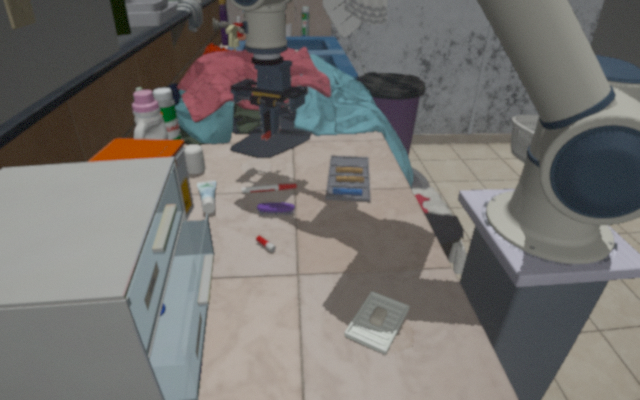

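The soap is in the dish at (379,317), three pegs sit in the tray, and the red peg is held at (266,133). Placing it and moving clear to inspect.

Run:
```python
from h import *
place(bay(-.084),TA+90,.0118)
arm.move_joints([-77.779,28.281,77.091,0,74.628,-5.472]); arm.sleep(.5)
t=arm.snapshot("top"); s=arm.snapshot("side")
f=lambda a,y0,y1,x0,x1,k:cv2.resize(a[y0:y1,x0:x1,::-1],None,fx=k,fy=k,interpolation=cv2.INTER_CUBIC)
a=np.hstack([f(t,205,285,160,235,3.5),f(t,205,285,350,470,3.5)]); b=np.hstack([f(s,280,360,330,425,3.5),f(s,140,220,230,380-10,2.5) if 0 else f(s,140,220,270,375,3.5)])
w=max(a.shape[1],b.shape[1]); p=lambda x:cv2.copyMakeBorder(x,0,0,0,w-x.shape[1],cv2.BORDER_CONSTANT)
cv2.imwrite("pics/f.png",np.vstack([p(a),p(b)])); cv2.imwrite("pics/t9.png",t[:,:,::-1]); print(arm.current_t())
t0=cv2.imread("pics/top0.png")[:,:,::-1]
print("change at marker/battery/brush",np.abs(t[140:195,270:395].astype(int)-t0[140:195,270:395]).max())
```

```text
placed F [-0.3 -0.1  0.2] t 33.4
35.3583
change at marker/battery/brush 10
```

View pics/f.png

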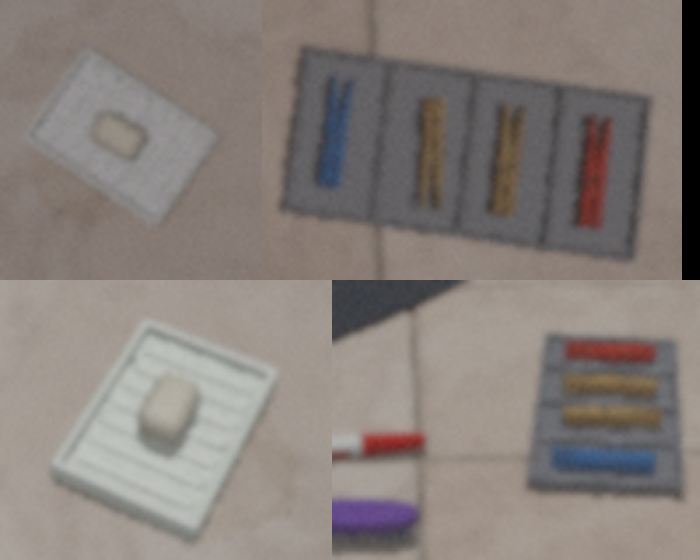

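Each of the four bays holds one peg lying flat along it. The soap is flat in the middle of the dish, and the marker, battery and brush haven't moved.

```bash
python3 -c "
from rig import arm
print(arm.sign_off())"
```

```text
the job is handed in; nothing more can be done
None
```

The job is handed in, at about 35 s of the 91 s allowed: the last pictures show all four pegs flat in their own bays, the soap flat in the white dish, and the marker, battery and nail brush where they were.

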